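Finish the jar pyramid in the storage cradle

TASK

Finish the pyramid of sample jars in the cradle with the two jars of the same size that stand on the bench: first lay one on its side in the open gap of the second layer, then the other on top as the peak, both lined up with the jars below. A gripper only fits into the gap if it holds the jar by its two flat ends, so lay a standing jar down first (the V rest keeps it from rolling) and take it again. Set the jars down rather than dropping them, do not shift the jars already stacked, and leave everything else on the bench where it is.

Things in the scene. Friction and masses are not known exactly. Their poses are not given: they have to be found in the camera images.
- jar_a: sample jar like all six: plain cylinder 40 mm across, 60 mm long, about 0.1 kg, white body, grey cap of the same width, both ends flat. Stands upright on the bench. Origin: centre of its base; z is its axis, towards the cap.
- jar_b: sample jar like all six: plain cylinder 40 mm across, 60 mm long, about 0.1 kg, white body, grey cap of the same width, both ends flat. Stands upright on the bench, elsewhere. Origin: centre of its base; z is its axis, towards the cap.
- jar_a_center (a point): the middle of jar_a, on its axis, 30 mm from either end
- jar_b_center (a point): the middle of jar_b, on its axis, 30 mm from either end
- cradle: fixed aluminium storage cradle, 50 mm long (its x, horizontal, along which the jars lie) and 140 mm wide (its y), origin under its centre on the bench. Three jars lie side by side in it, 41 mm apart, their middles 31 mm above the bench; each end sticks out 5 mm past the cradle. A 5 mm thick plate, 75 mm tall, closes it at either side (y = -67 and +67 mm)
- gap (a point): where the middle of the jar that completes the second layer belongs, 66 mm above the bench, saddled between two bottom jars and 1 mm from its neighbour; axes as the cradle's
- peak (a point): where the middle of the top jar belongs, 100 mm above the bench, saddled between the two jars of the second layer; axes as the cradle's
- rest: fixed black V rest on the bench, a handy place to lay one jar on its side without it rolling: 44 mm long (its x, along which a jar would lie), 32 mm wide, 19 mm tall, with two lengthwise lips; origin under its centre. A jar's flat ends stick out 8 mm past it at both ends
- rest_seat (a point): middle of a jar lying in the V rest, 34 mm above the bench; axes as the rest's
- base_l: sample jar like all six: plain cylinder 40 mm across, 60 mm long, about 0.1 kg, white body, grey cap of the same width, both ends flat. Lies in the cradle: bottom layer, +y side of the cradle. Origin: centre of its base end; z is its axis, horizontal.
- base_m: sample jar like all six: plain cylinder 40 mm across, 60 mm long, about 0.1 kg, white body, grey cap of the same width, both ends flat. Lies in the cradle: bottom layer, middle. Origin: centre of its base end; z is its axis, horizontal.
- base_r: sample jar like all six: plain cylinder 40 mm across, 60 mm long, about 0.1 kg, white body, grey cap of the same width, both ends flat. Lies in the cradle: bottom layer, -y side of the cradle. Origin: centre of its base end; z is its axis, horizontal.
- second: sample jar like all six: plain cylinder 40 mm across, 60 mm long, about 0.1 kg, white body, grey cap of the same width, both ends flat. Lies in the cradle: the one jar already in the second layer, on the cradle's +y side. Origin: centre of its base end; z is its axis, horizontal.
- short_jar: bystander: squat jar, 52 mm across and 34 mm tall, not one of the six; origin under its centre
- dish: bystander: closed glass dish, 60 mm across, 16 mm tall; origin under its centre
- timer: bystander: flat bench timer 60 x 70 x 20 mm; origin under its centre
- amber: bystander: amber jar, 70 mm across, 120 mm tall; origin under its centre
- marker: bystander: marker pen lying along its x, 125 mm long, 13 mm thick; origin under its middle

How it is judged:
By the outcome, as a careful person would: the job done as asked, in the order asked, and still so for the second after the job is handed in, with the robot touching nothing.
It also fails if it takes over 72 s, if anything falls off the work surface, if the arm or the gripper's body presses on something with over 40 N, if the wrist force passes 120 N, or if a joint passes its speed limit or range.

ROBOT

A 6-joint arm with a two-finger parallel gripper is mounted at the origin on the work surface. World frame = base frame: x ahead of the robot, y to its left, z up, the work surface at z = 0. Lengths are in m, angles in rad, forces in N, time in s.
With the tool pointing down it reaches from about 0.25 to 0.775 m from the base axis. Payload 4 kg.
Tool frame: the origin (TCP) lies on the centre line of the jaws, within the pads' length; the fingertips stand 8 mm ahead of it and the grasp point (between the pads) lies 11 mm behind it; y points along the fingers, x is the direction in which the jaws open and shut, and the axes are right-handed (so a half turn about y gives the same grasp; the last joint's range is limited). The gripper opens to 94 mm and grips with 3 to 60 N. Pads are 16 mm wide; open, the fingers measure 119 mm over their backs; the gripper's body (75 mm by 177 mm) begins 78 mm behind the grasp point.
Start: joints at [1.168, 0.087, 1.371, -0, 1.684, -0.103], TCP at [0.162, 0.525, 0.214] pointing down, gripper open.
Joint ranges: [-3.1, 3.1], [-0.76, 2.03], [0.27, 2.55], [-1.08, 4.22], [0.17, 2.65], [-2.57, 2.57]. Speed limits (rad/s): [2.79, 2.79, 3.14, 3.14, 3.14, 3.14].

INTERFACE

Orientations are given as [roll, pitch, yaw] about the fixed x, y, z axes, in that order (R = Rz(yaw) Ry(pitch) Rx(roll)).
In Python, from bench import robot gives the robot as it stands.
- The arm moves only by the tool step_arm, never from a script. Its argument "commands" is a list of rows, each an object with "xyz": the shift along the world's x, y, z in m, a list of three; "twist": the turn, a rotation vector about the world's x, y, z in degrees, a list of three. In form: [{"xyz": [tx, ty, tz], "twist": [ax, ay, az]}, ...]. A call has 1 to 12 rows; each row is the pose to reach, as a shift and turn from the pose commanded when the call began; what a row does not reach only later rows make up. A row lasts 1/12 s, in which the tool goes at most 41.7 mm and 7.16 degrees, less where a joint would pass 70% of its speed; a pose out of reach is approached as far as the arm can. A call with a gripper value outside its range is refused whole. "fingers" is the closure in counts, from 0 (fully open) to 255 (shut), set as the call begins (left out, the last holds). The fingers move at their own pace and stop on an object; the grip force is fixed at half the most. Time passes only in rows, so rows that repeat a pose let the fingers close. It gives the time, the measured TCP pose, the force and the opening at its end, in the units of the state.
- robot.get_obs(): the state, without advancing time (a new reading comes with each control period).
- robot.snapshot(name): name is "side" or "top" or "wrist"; returns (picture, depth): 384x512x3 uint8, red, green, blue; 384x512 float32, m along the optical axis (not along the pixel's ray), 0 where there is no reading.
- robot.camera_info(name): a dict with "fx", "fy", "cx", "cy" (pixels), "R" (3x3) and "t" (3): a world point X has camera coordinates R X + t. Camera axes: x right, y down, z forward; pixel columns grow to the right and rows downward; lengths in m; the calibration is good to about 2 mm. A picture is of the moment at which its call begins: read the wrist's pose just before it. camera_info takes no time and is no camera call; for the wrist camera it gives the pose at the moment of the call.
- robot.close_job(): hands the job in, once; it reports no verdict.
The state is a dict: "time": time; "joint_positions": joint angles; "qvel": joint speeds; "joint_torque": joint torques, N m; "tool_pos": TCP position; "ee_rot": TCP orientation; "wrist_force": force on the tool from outside, world axes, zero at the start; "wrist_torque": the same for the moment, N m; "width": finger opening in m.
Only numpy, scipy, OpenCV 4.12 (cv2) and the standard library are available. Lean on these libraries where they do the work, as an engineer would, in place of code of your own. Each camera call takes 0.05 s, during which the arm holds its last target.

## Working session

There is one attempt and no reset: what is moved stays moved. The work goes in short steps, Python scripts to look and compute and a tool call to move; the robot and the scene stay as the last step left them, time stands still between calls to the robot, and variables do not carry over. Pictures are saved under pics/ and viewed, and the job is handed in when it is done.

Besides the shell and the picture viewer there is one more tool, called after "Request:" as a command line: name --argument value ..., lists and objects as JSON in quotes. step_arm: Moves the arm, as the interface text tells. Its arguments: {"type":"object","properties":{"commands":{"type":"array"},"fingers":{"type":"number"}},"required":["commands"]}

```bash
ls; mkdir -p pics; cat > h.py <<'E'
import numpy as np,cv2
from bench import robot
np.set_printoptions(precision=4,suppress=True)
def snap(n,tag):
    c=robot.camera_info(n);p,d=robot.snapshot(n)
    cv2.imwrite(f'pics/{tag}.png',p[...,::-1]);np.savez(f'{tag}.npz',p=p,d=d,R=c['R'],t=c['t'],k=[c['fx'],c['fy'],c['cx'],c['cy']])
def cloud(tag):
    z=np.load(f'{tag}.npz');d=z['d'];fx,fy,cx,cy=z['k'];v,u=np.mgrid[:d.shape[0],:d.shape[1]]
    P=np.stack([(u-cx)/fx*d,(v-cy)/fy*d,d],-1);W=(P-z['t'])@z['R'];W[d==0]=np.nan
    return W,z['p']
E
python3 - <<'E'
from h import *
print(robot.get_obs())
snap('top','top0');snap('side','side0')
for n in('top','side','wrist'):
    print(n,robot.camera_info(n))
E
```

```text
pics
{'time': 0.0, 'joint_positions': array([ 1.1679,  0.088 ,  1.3722, -0.    ,  1.6836, -0.1031]), 'qvel': array([-0.001 , -0.0019, -0.0003, -0.0013,  0.0005, -0.0004]), 'joint_torque': array([ -0.0016, -34.0171, -30.2431,   0.0716,   0.0329,  -0.0002]), 'tool_pos': array([0.1622, 0.525 , 0.2123]), 'ee_rot': array([-1.5706,  0.0022,  1.271 ]), 'wrist_force': array([ 0.3604,  0.12  , -0.1169]), 'wrist_torque': array([-0.0046,  0.0108, -0.0119]), 'width': 0.09381679931540286}
top {'fx': 449.88172498615296, 'fy': 449.88172498615296, 'cx': 260.4240582261302, 'cy': 193.3322683746136, 'R': array([[ 0.0205, -0.9998, -0.0046],
       [-0.9809, -0.0193, -0.1936],
       [ 0.1935,  0.0085, -0.9811]]), 't': array([0.0406, 0.5566, 1.0271])}
side {'fx': 364.1567861903435, 'fy': 364.1567861903435, 'cx': 257.28308849902805, 'cy': 186.38231026197667, 'R': array([[ 0.8026, -0.5961, -0.0229],
       [-0.3875, -0.4918, -0.7798],
       [ 0.4536,  0.6347, -0.6257]]), 't': array([-0.4023,  0.3001,  0.8499])}
wrist {'fx': 300.6530845566313, 'fy': 300.6530845566313, 'cx': 252.8936870509225, 'cy': 189.64774100674467, 'R': array([[ 0.2952,  0.9554, -0.0012],
       [ 0.9198, -0.2839,  0.271 ],
       [ 0.2586, -0.0811, -0.9626]]), 't': array([-0.5488, -0.0279,  0.3918])}
```

View pics/top0.png

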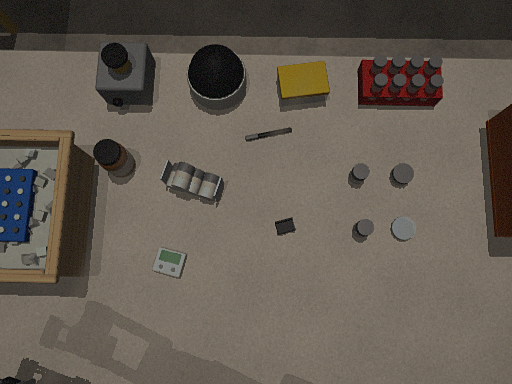

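View pics/side0.png

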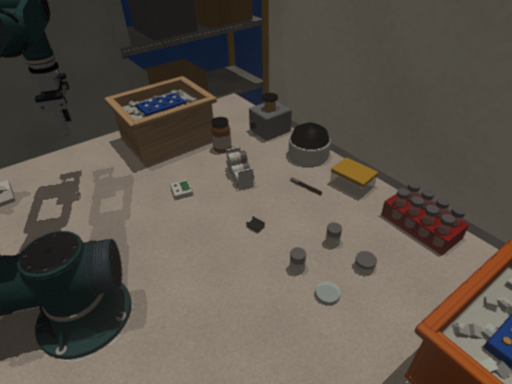

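Top view: the cradle is at about (193,183) and the V rest at (285,226). The two jars stand at (360,173) and (364,228). The short jar is at (402,174) and the dish at (403,228), close to the two jars.

```bash
python3 - <<'E'
from h import *
W,p=cloud('top0')
def reg(u0,u1,v0,v1,zl,zh):
    w=W[v0:v1,u0:u1].reshape(-1,3);return w[(w[:,2]>zl)&(w[:,2]<zh)]
for nm,b in dict(j1=(345,378,158,188),j2=(350,382,214,242),short=(388,418,160,190),dish=(388,420,213,245),rest=(270,300,213,240),cr=(155,230,150,208),amb=(90,136,130,182)).items():
    w=reg(*b,0.006,0.2);print(nm,len(w),w.min(0),w.max(0),np.median(w,0))
for nm,b,z in (('j1',(345,378,158,188),(.055,.068)),('j2',(350,382,214,242),(.055,.068)),('short',(388,418,160,190),(.03,.04))):
    w=reg(*b,*z);c,r=cv2.minEnclosingCircle((w[:,:2]*1000).astype(np.float32));print(nm,c,r,w[:,2].mean(),w[:,:2].mean(0),len(w))
w=reg(100,260,250,260,-.1,.1);print('table',w[:,2].mean(),w[:,2].std())
c=cv2.imread('pics/top0.png')
a=cv2.resize(c[145:215,150:240],None,fx=6,fy=6,interpolation=cv2.INTER_NEAREST)
b=cv2.resize(c[205:250,260:310],None,fx=5,fy=5,interpolation=cv2.INTER_NEAREST)
o=np.zeros((600,800,3),np.uint8);o[:420,:540]=a;o[:225,550:800]=b;cv2.imwrite('pics/crop0.png',o)
E
```

```text
j1 305 [ 0.5951 -0.2074  0.0067] [ 0.6346 -0.1698  0.0657] [ 0.6103 -0.1857  0.0578]
j2 297 [ 0.4595 -0.2304  0.0063] [ 0.4983 -0.1769  0.0646] [ 0.4765 -0.192   0.0584]
short 392 [ 0.5921 -0.3245  0.0062] [ 0.6442 -0.2736  0.0389] [ 0.6159 -0.2966  0.0328]
dish 466 [ 0.4545 -0.3294  0.0087] [ 0.5139 -0.271   0.0218] [ 0.4839 -0.3006  0.0153]
rest 235 [ 0.4629 -0.0344  0.006 ] [0.5046 0.0148 0.0217] [ 0.4854 -0.0099  0.0107]
cr 1586 [0.5416 0.1456 0.006 ] [0.6749 0.2938 0.0888] [0.5841 0.2189 0.0496]
amb 1184 [0.5876 0.3735 0.0062] [0.6661 0.4833 0.1244] [0.6252 0.3987 0.0993]
j1 (614.7615356445312, -189.78286743164062) 20.30044174194336 0.05913390580163257 [ 0.6144 -0.189 ] 203
j2 (478.5782165527344, -196.53330993652344) 19.962499618530273 0.05930399662790643 [ 0.4784 -0.1961] 219
short (618.1622314453125, -299.5783386230469) 26.443286895751953 0.03352405229910734 [ 0.6175 -0.2991] 320
table 0.0029719528932628738 0.00794758613602099
```

View pics/crop0.png

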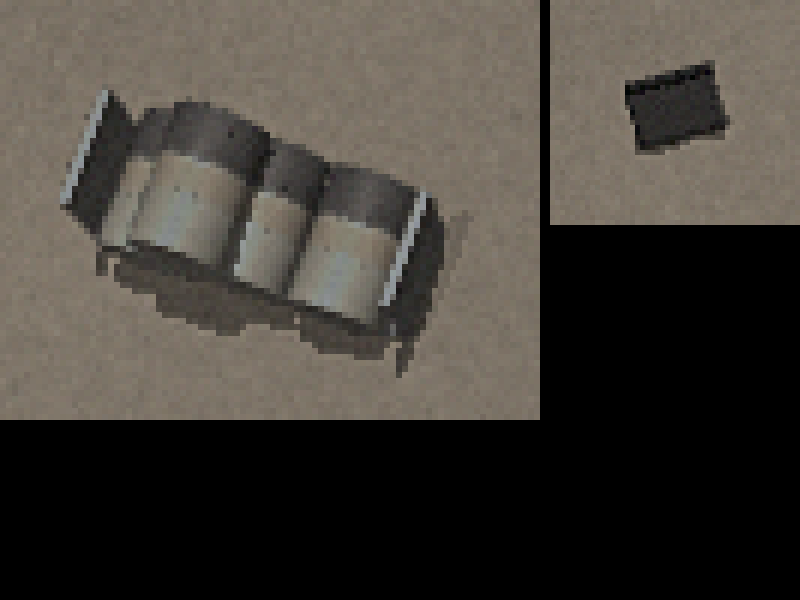

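```bash
cat > fit.py <<'E'
from h import *
from scipy.optimize import least_squares
def cyl(P,c,a,r=.02,h=.03):
    d=P-c;l=d@a;q=np.linalg.norm(d-np.outer(l,a),axis=1)
    dx=np.abs(l)-h;dr=q-r
    return np.minimum(np.maximum(dx,dr),0)+np.hypot(np.maximum(dx,0),np.maximum(dr,0))
def box(P,c,hs):
    q=np.abs(P-c)-hs;return np.minimum(q.max(1),0)+np.linalg.norm(np.maximum(q,0),axis=1)
X=np.array([1.,0,0])
def cradle_sdf(p,P,jars):
    c,s=np.cos(p[2]),np.sin(p[2]);d=P-[p[0],p[1],p[3]]
    L=np.stack([c*d[:,0]+s*d[:,1],-s*d[:,0]+c*d[:,1],d[:,2]],1)
    D=[cyl(L,np.array([0,y,z]),X) for y,z in jars]
    for y in(-.067,.067): D.append(box(L,np.array([0,y,.0375]),np.array([.025,.0025,.0375])))
    return np.min(D,0)
J4=[(-.041,.031),(0,.031),(.041,.031),(.0205,.066)]
def fitc(P,jars=J4,p0=(.59,.215,-.35,0)):
    r=least_squares(lambda p:cradle_sdf(p,P,jars),p0,loss='soft_l1',f_scale=.0015);return r.x,r
E
python3 - <<'E'
from fit import *
for tag in('top0','side0'):
    W,p=cloud(tag);P=W.reshape(-1,3);P=P[~np.isnan(P).any(1)]
    m=(np.hypot(P[:,0]-.595,P[:,1]-.22)<.1)&(P[:,2]>.022)&(P[:,2]<.1);Q=P[m]
    x,r=fitc(Q);print(tag,len(Q),x,np.degrees(x[2]),np.abs(r.fun).mean())
    for c in((.6145,-.19),(.4785,-.196)):
        m=(np.hypot(P[:,0]-c[0],P[:,1]-c[1])<.04)&(P[:,2]>.01)&(P[:,2]<.1);Q=P[m]
        r=least_squares(lambda p:cyl(Q,np.array([p[0],p[1],.03+p[2]]),np.array([0,0,1.])),[*c,0],loss='soft_l1',f_scale=.0015);print(' jar',r.x,len(Q),np.abs(r.fun).mean())
    # rest
    m=(np.hypot(P[:,0]-.485,P[:,1]+.01)<.05)&(P[:,2]>.008)&(P[:,2]<.04);Q=P[m]
    print(' rest',cv2.minAreaRect((Q[:,:2]*1000).astype(np.float32)),Q.mean(0),Q[:,2].max(),len(Q))
    m=(np.hypot(P[:,0]-.485,P[:,1]+.01)<.15)&(np.abs(P[:,2])<.012)&(np.hypot(P[:,0]-.485,P[:,1]+.01)>.06);print(' table',np.median(P[m][:,2]))
E
```

```text
top0 1524 [ 0.5872  0.2195 -0.2873 -0.001 ] -16.463101097730497 0.0011523689612799564
 jar [ 0.6153 -0.19   -0.0008] 297 0.0011108057080654052
 jar [ 0.4793 -0.1973 -0.0005] 292 0.0012191035065562516
 rest ((483.9394836425781, -9.506906509399414), (32.19682312011719, 43.65620040893555), 15.09804630279541) [ 0.484  -0.0096  0.0128] 0.02172416002423017 198
 table -0.0006190598302251417
side0 715 [ 0.5883  0.2167 -0.2837 -0.0002] -16.25421333386431 0.001316256455484886
 jar [ 0.6168 -0.1914  0.0006] 313 0.000846657092768867
 jar [ 0.4809 -0.1988  0.0008] 355 0.0008021966207538774
 rest ((484.74383544921875, -12.858421325683594), (33.2473030090332, 46.095977783203125), 16.040040969848633) [ 0.4857 -0.013   0.0137] 0.02149161368478409 161
 table 0.0005748265637692271
```

Request:
step_arm --commands '[{"xyz": [0.0,0.0,0.04],"twist": [0,0,0]},{"xyz": [0.02,-0.03,0.06],"twist": [0,0,-6]},{"xyz": [0.04,-0.065,0.07],"twist": [0,0,-13]},{"xyz": [0.062,-0.1,0.08],"twist": [0,0,-20]},{"xyz": [0.085,-0.135,0.088],"twist": [0,0,-27]},{"xyz": [0.108,-0.17,0.088],"twist": [0,0,-34]},{"xyz": [0.13,-0.205,0.088],"twist": [0,0,-41]},{"xyz": [0.155,-0.24,0.088],"twist": [0,0,-48]},{"xyz": [0.18,-0.27,0.088],"twist": [0,0,-54]},{"xyz": [0.205,-0.3,0.088],"twist": [0,0,-57.3]},{"xyz": [0.23,-0.335,0.088],"twist": [0,0,-57.3]},{"xyz": [0.255,-0.37,0.088],"twist": [0,0,-57.3]}]' --fingers 0

```text
time: 1.1
tool_pos: [0.4165, 0.1558, 0.3011]
ee_rot: [-1.571, 0.0, 0.271]
wrist_force: [0.3, 0.2, -0.6]
width: 0.0937
```

Request:
step_arm --commands '[{"xyz": [0.028,-0.03,0],"twist": [0,0,0]},{"xyz": [0.055,-0.06,0],"twist": [0,0,0]},{"xyz": [0.083,-0.09,0],"twist": [0,0,0]},{"xyz": [0.113,-0.13,0],"twist": [0,0,0]},{"xyz": [0.113,-0.155,0],"twist": [0,0,0]},{"xyz": [0.113,-0.155,0],"twist": [0,0,0]},{"xyz": [0.113,-0.155,0],"twist": [0,0,0]}]'

```text
time: 1.68
tool_pos: [0.5289, 0.0012, 0.3003]
ee_rot: [-1.57, 0.002, 0.268]
wrist_force: [0.1, 0.9, 0.9]
width: 0.0944
```

```bash
cat > meas.py <<'E'
from fit import *
import sys
def meas(tag,jars=J4,std=((.6155,-.19),(.4795,-.197)),rest=True):
    W,p=cloud(tag);P=W.reshape(-1,3);P=P[~np.isnan(P).any(1)]
    m=(np.hypot(P[:,0]-.588,P[:,1]-.218)<.1)&(P[:,2]>.022)&(P[:,2]<.13);Q=P[m]
    if len(Q)>200:
        x,r=fitc(Q,jars);print(tag,len(Q),x,np.degrees(x[2]),np.abs(r.fun).mean())
    for c in std:
        m=(np.hypot(P[:,0]-c[0],P[:,1]-c[1])<.035)&(P[:,2]>.01)&(P[:,2]<.1);Q=P[m]
        if len(Q)<50: continue
        r=least_squares(lambda p:cyl(Q,np.array([p[0],p[1],.03+p[2]]),np.array([0,0,1.])),[*c,0],loss='soft_l1',f_scale=.0015);print(' jar',r.x,len(Q),np.abs(r.fun).mean())
    if rest:
        m=(np.hypot(P[:,0]-.485,P[:,1]+.01)<.05)&(P[:,2]>.008)&(P[:,2]<.04);Q=P[m]
        if len(Q)>50: print(' rest',cv2.minAreaRect((Q[:,:2]*1000).astype(np.float32)),Q.mean(0),Q[:,2].max(),len(Q))
E
python3 - <<'E'
from meas import *
o=robot.get_obs();print(o['time'],o['joint_positions'],o['tool_pos'],o['ee_rot'],o['wrist_force'])
snap('wrist','w1');meas('w1')
E
```

```text
1.6833 [-0.1052  0.0414  1.2486  0.0004  1.854  -0.3726] [0.5289 0.0012 0.3003] [-1.5696  0.0022  0.2675] [0.1278 0.9482 0.8797]
w1 3584 [ 0.5862  0.2181 -0.2863  0.0002] -16.405151163897454 0.0006255505634976134
 jar [ 0.6144 -0.1911  0.0001] 783 0.0004625917676151879
 jar [ 0.4784 -0.1987  0.0001] 825 0.0004899528701704159
 rest ((483.1990661621094, -10.96237564086914), (32.00611114501953, 44.23890686035156), 15.468838691711426) [ 0.4826 -0.0103  0.0127] 0.0209311814564463 611
```

View pics/w1.png

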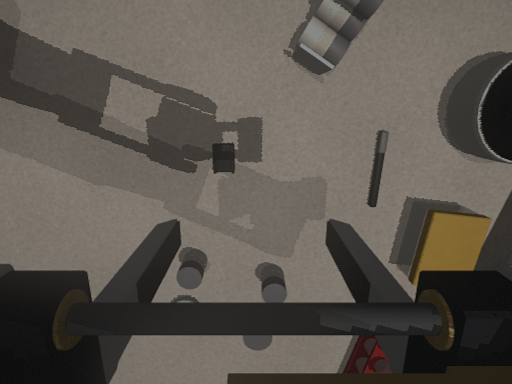

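Request:
step_arm --commands '[{"xyz": [-0.01,-0.02,-0.01],"twist": [-6.4,-1.8,0]},{"xyz": [-0.02,-0.04,-0.03],"twist": [-12.8,-3.6,0]},{"xyz": [-0.03,-0.06,-0.05],"twist": [-19.2,-5.3,0]},{"xyz": [-0.04,-0.085,-0.075],"twist": [-25.6,-7.1,0]},{"xyz": [-0.05,-0.105,-0.1],"twist": [-32,-8.9,0]},{"xyz": [-0.06,-0.125,-0.13],"twist": [-38.5,-10.7,0]},{"xyz": [-0.066,-0.145,-0.16],"twist": [-38.5,-10.7,0]},{"xyz": [-0.066,-0.145,-0.19],"twist": [-38.5,-10.7,0]},{"xyz": [-0.066,-0.145,-0.202],"twist": [-38.5,-10.7,0]},{"xyz": [-0.066,-0.145,-0.202],"twist": [-38.5,-10.7,0]},{"xyz": [-0.066,-0.145,-0.202],"twist": [-38.5,-10.7,0]}]'

```text
time: 2.65
tool_pos: [0.4636, -0.1416, 0.1006]
ee_rot: [-2.269, -0.001, 0.273]
wrist_force: [0.4, 0.4, 1.2]
width: 0.0938
```

```bash
cat > tgt.py <<'E'
from h import *
from scipy.spatial.transform import Rotation as Ro
# desired grasp point g (world), jaw yaw (deg), tilt (deg, + = tool points toward +v): prints shift & twist from measured pose
def Rdes(yaw,tilt):
    u=np.array([np.cos(np.radians(yaw)),np.sin(np.radians(yaw)),0])
    return Ro.from_rotvec(np.radians(tilt)*u)*Ro.from_euler('xyz',[-90,0,yaw],degrees=True)
def go(g,yaw,tilt,off=.011):
    o=robot.get_obs();R0=Ro.from_euler('xyz',o['ee_rot']);R=Rdes(yaw,tilt)
    t=np.array(g)+off*R.apply([0,1,0])
    print('t',o['time'],'q',o['joint_positions'],'F',o['wrist_force'],'w',o['width'])
    print('pos',o['tool_pos'],'grasp',o['tool_pos']-off*R0.apply([0,1,0]),'-> xyz',t-o['tool_pos'],'twist',np.degrees((R*R0.inv()).as_rotvec()))
E
python3 - <<'E'
from tgt import *
go((.4784,-.1987,.030),15.5,-40)
E
```

```text
t 2.65 q [ 0.034  -0.1017  1.9554 -0.7332  1.202   0.0067] F [0.3867 0.3572 1.1672] w 0.09375581791284592
pos [ 0.4636 -0.1416  0.1006] grasp [ 0.4617 -0.1348  0.109 ] -> xyz [ 0.0166 -0.0639 -0.079 ] twist [-0.0255  0.0596 -0.1199]
```

Request:
step_arm --commands '[{"xyz": [0.004,-0.016,-0.02],"twist": [0,0,0]},{"xyz": [0.008,-0.032,-0.04],"twist": [0,0,0]},{"xyz": [0.012,-0.048,-0.059],"twist": [0,0,0]},{"xyz": [0.0165,-0.064,-0.079],"twist": [0,0,0]},{"xyz": [0.0165,-0.064,-0.079],"twist": [0,0,0]},{"xyz": [0.0165,-0.064,-0.079],"twist": [0,0,0]}]'

```text
time: 3.15
tool_pos: [0.4808, -0.2069, 0.0222]
ee_rot: [-2.269, -0.002, 0.27]
wrist_force: [-0.3, -0.0, 0.3]
width: 0.0941
```

```bash
python3 - <<'E'
from tgt import *
go((.4784,-.1987,.030),15.5,-40)
E
```

```text
t 3.15 q [-0.1219  0.0404  2.0017 -0.8058  0.967   0.0396] F [-0.3037 -0.0441  0.252 ] w 0.09405435217981346
pos [ 0.4808 -0.2069  0.0222] grasp [ 0.4789 -0.2001  0.0306] -> xyz [-0.0005  0.0014 -0.0006] twist [-0.0038  0.1182  0.036 ]
```

Request:
step_arm --commands '[{"xyz": [0,0.001,0],"twist": [0,0,0]},{"xyz": [0,0.001,0],"twist": [0,0,0]},{"xyz": [0,0.001,0],"twist": [0,0,0]},{"xyz": [0,0.001,0],"twist": [0,0,0]},{"xyz": [0,0.001,0],"twist": [0,0,0]},{"xyz": [0,0.001,0],"twist": [0,0,0]},{"xyz": [0,0.001,0],"twist": [0,0,0]},{"xyz": [0,0.001,0],"twist": [0,0,0]}]' --fingers 255

```text
time: 3.82
tool_pos: [0.4793, -0.2053, 0.0205]
ee_rot: [-2.268, -0.0, 0.271]
wrist_force: [-0.1, -0.2, 1.3]
width: 0.0441
```

Request:
step_arm --commands '[{"xyz": [0,0,0],"twist": [0,0,0]},{"xyz": [0,0,0],"twist": [0,0,0]},{"xyz": [0,0,0],"twist": [0,0,0]}]'

```text
time: 4.07
tool_pos: [0.4795, -0.2053, 0.0205]
ee_rot: [-2.268, -0.0, 0.271]
wrist_force: [-0.4, 0.1, 0.8]
width: 0.039
```

```bash
python3 - <<'E'
from tgt import *
go((.4832,-.0110,.075),15.5,50)
E
```

```text
t 4.0667 q [-0.1191  0.0406  2.005  -0.806   0.9668  0.0419] F [-0.4241  0.1019  0.8455] w 0.039034608784991744
pos [ 0.4795 -0.2053  0.0205] grasp [ 0.4776 -0.1985  0.0289] -> xyz [0.0015 0.2024 0.0474] twist [86.6766 24.08   -0.0121]
```

Request:
step_arm --commands '[{"xyz": [0,0,0.02],"twist": [0,0,0]},{"xyz": [0,0,0.05],"twist": [0,0,0]},{"xyz": [0,0.01,0.08],"twist": [0,0,0]},{"xyz": [0,0.03,0.11],"twist": [6.5,1.8,0]},{"xyz": [0,0.05,0.13],"twist": [13,3.6,0]},{"xyz": [0,0.07,0.14],"twist": [19.5,5.4,0]},{"xyz": [0,0.09,0.14],"twist": [26,7.2,0]},{"xyz": [0,0.11,0.14],"twist": [32.5,9,0]},{"xyz": [0,0.13,0.14],"twist": [39,10.8,0]},{"xyz": [0,0.15,0.14],"twist": [45.5,12.6,0]},{"xyz": [0,0.165,0.14],"twist": [52,14.4,0]},{"xyz": [0,0.18,0.14],"twist": [58.5,16.3,0]}]'

```text
time: 5.07
tool_pos: [0.4797, -0.0249, 0.1614]
ee_rot: [-1.204, -0.001, 0.272]
wrist_force: [0.6, 0.6, -1.0]
width: 0.0395
```

```bash
python3 - <<'E'
from tgt import *
go((.4832,-.0110,.075),15.5,50)
E
```

```text
t 5.0667 q [-0.3794  0.0743  1.5335  0.2948  1.7538 -0.6293] F [ 0.5915  0.6492 -0.9866] w 0.03952082360390944
pos [ 0.4797 -0.0249  0.1614] grasp [ 0.4808 -0.0287  0.1717] -> xyz [ 0.0012  0.0221 -0.0935] twist [27.9169  7.8077 -0.0429]
```

Request:
step_arm --commands '[{"xyz": [0,0.005,-0.01],"twist": [6,1.7,0]},{"xyz": [0,0.01,-0.02],"twist": [12,3.4,0]},{"xyz": [0.001,0.015,-0.04],"twist": [18,5,0]},{"xyz": [0.001,0.02,-0.06],"twist": [24,6.7,0]},{"xyz": [0.001,0.022,-0.08],"twist": [27.5,7.7,0]},{"xyz": [0.001,0.022,-0.0935],"twist": [27.9,7.8,0]},{"xyz": [0.001,0.022,-0.0935],"twist": [27.9,7.8,0]},{"xyz": [0.001,0.022,-0.0935],"twist": [27.9,7.8,0]}]'

```text
time: 5.73
tool_pos: [0.4802, -0.0031, 0.0669]
ee_rot: [-0.703, 0.002, 0.272]
wrist_force: [-0.2, 0.2, -0.5]
width: 0.0387
```

```bash
python3 - <<'E'
from tgt import *
go((.4832,-.0110,.036),15.5,50)
snap('side','s2');snap('top','t2')
c=np.hstack([cv2.resize(cv2.imread('pics/s2.png')[170:260,200:320],None,fx=3.3,fy=3.3),cv2.resize(cv2.imread('pics/t2.png')[180:270,230:350],None,fx=3.3,fy=3.3)]);cv2.imwrite('pics/c2.png',c)
E
```

```text
t 5.7333 q [-0.5267  0.4038  1.5429  0.5851  1.8466 -0.8296] F [-0.1522  0.198  -0.4612] w 0.03871787365048315
pos [ 0.4802 -0.0031  0.0669] grasp [ 0.4824 -0.0112  0.074 ] -> xyz [ 0.0008  0.0002 -0.038 ] twist [ 0.2765 -0.0538 -0.0865]
```

View pics/c2.png

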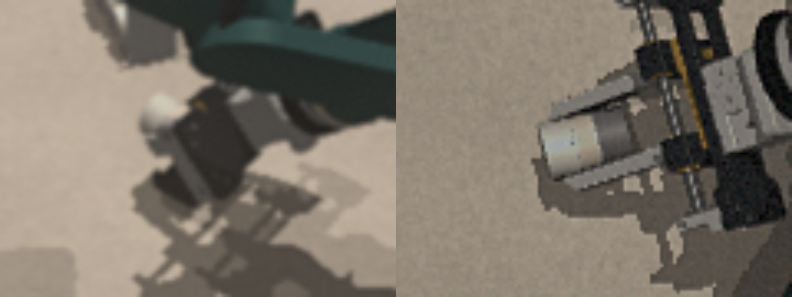

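The crop shows the jar held horizontally over the rest, with its cap towards -y. I'll lower it now.

Request:
step_arm --commands '[{"xyz": [0.001,0,-0.012],"twist": [0,0,0]},{"xyz": [0.001,0,-0.024],"twist": [0,0,0]},{"xyz": [0.001,0,-0.034],"twist": [0,0,0]},{"xyz": [0.001,0,-0.037],"twist": [0,0,0]},{"xyz": [0.001,0,-0.039],"twist": [0,0,0]},{"xyz": [0.001,0,-0.039],"twist": [0,0,0]}]'

```text
time: 6.33
tool_pos: [0.4815, -0.0028, 0.0283]
ee_rot: [-0.701, 0.001, 0.272]
wrist_force: [0.4, 1.0, 0.3]
width: 0.0389
```

```bash
python3 - <<'E'
from tgt import *
go((.4832,-.0110,.034),15.5,50)
E
```

```text
t 6.3333 q [-0.5261  0.4562  1.5604  0.5779  1.7881 -0.8691] F [0.4292 0.9764 0.3483] w 0.038860394747870175
pos [ 0.4815 -0.0028  0.0283] grasp [ 0.4838 -0.0109  0.0354] -> xyz [-0.0006 -0.0001 -0.0014] twist [ 0.1685  0.0133 -0.0642]
```

Request:
step_arm --commands '[{"xyz": [0,0,-0.001],"twist": [0,0,0]},{"xyz": [-0.0005,0,-0.0015],"twist": [0,0,0]},{"xyz": [-0.0005,0,-0.002],"twist": [0,0,0]},{"xyz": [-0.0005,0,-0.002],"twist": [0,0,0]}]'

```text
time: 6.67
tool_pos: [0.4817, -0.003, 0.0279]
ee_rot: [-0.701, -0.002, 0.272]
wrist_force: [1.6, 1.9, 6.5]
width: 0.0388
```

Request:
step_arm --commands '[{"xyz": [0,0,0],"twist": [0,0,0]},{"xyz": [0,0,0],"twist": [0,0,0]},{"xyz": [0,0,0],"twist": [0,0,0]},{"xyz": [0,0,0],"twist": [0,0,0]},{"xyz": [0,0,0.001],"twist": [0,0,0]},{"xyz": [0.004,-0.015,0.013],"twist": [0,0,0]},{"xyz": [0.008,-0.03,0.026],"twist": [0,0,0]},{"xyz": [0.013,-0.05,0.045],"twist": [0,0,0]},{"xyz": [0.018,-0.07,0.065],"twist": [0,0,0]},{"xyz": [0.018,-0.07,0.095],"twist": [-5.8,-1.6,0]},{"xyz": [0.018,-0.07,0.13],"twist": [-11.6,-3.2,0]},{"xyz": [0.018,-0.06,0.15],"twist": [-17.4,-4.8,0]}]' --fingers 0

```text
time: 7.67
tool_pos: [0.5004, -0.066, 0.1781]
ee_rot: [-1.024, 0.0, 0.267]
wrist_force: [1.4, 0.4, 1.0]
width: 0.0939
```

```bash
python3 - <<'E'
from tgt import *
go((.4832,-.0110,.16),-74.5,0)
snap('top','t3');snap('wrist','w3')
E
```

```text
t 7.6667 q [-0.505   0.2215  1.3878  0.4058  1.9067 -0.71  ] F [1.3756 0.3684 1.0263] w 0.09394305569094596
pos [ 0.5004 -0.066   0.1781] grasp [ 0.5019 -0.0715  0.1875] -> xyz [-0.0172  0.055  -0.0291] twist [-30.1849  17.1462 -87.3553]
```

View pics/w3.png

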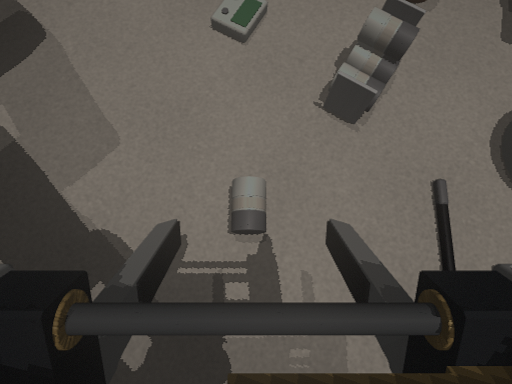

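The jar lies in the rest at (248,205), cap towards the robot's right. I'll measure it next.

```bash
cat > lay.py <<'E'
from fit import *
def lay(tag,c0=(.4832,-.011,.034),yaw0=-74.5,rad=.05,zmin=.023):
    W,p=cloud(tag);P=W.reshape(-1,3);P=P[~np.isnan(P).any(1)]
    Q=P[(np.hypot(P[:,0]-c0[0],P[:,1]-c0[1])<rad)&(P[:,2]>zmin)&(P[:,2]<c0[2]+.035)]
    f=lambda p:cyl(Q,p[:3],np.array([np.cos(p[3])*np.cos(p[4]),np.sin(p[3])*np.cos(p[4]),np.sin(p[4])]))
    r=least_squares(f,[*c0,np.radians(yaw0),0],loss='soft_l1',f_scale=.001)
    print(tag,'jar',r.x[:3],'yaw,pitch',np.degrees(r.x[3:]),len(Q),np.abs(r.fun).mean())
E
python3 - <<'E'
from lay import *
lay('w3')
E
```

```text
w3 jar [ 0.4836 -0.0122  0.0349] yaw,pitch [-74.3774  -0.1439] 1906 0.000465375050083769
```

Request:
step_arm --commands '[{"xyz": [-0.002,0.005,0],"twist": [-2.15,1.22,-6.24]},{"xyz": [-0.004,0.01,0],"twist": [-4.3,2.44,-12.5]},{"xyz": [-0.006,0.015,0],"twist": [-6.45,3.66,-18.7]},{"xyz": [-0.008,0.02,0],"twist": [-8.6,4.9,-25]},{"xyz": [-0.01,0.025,0],"twist": [-10.8,6.1,-31.2]},{"xyz": [-0.012,0.03,0],"twist": [-12.9,7.3,-37.4]},{"xyz": [-0.014,0.037,0],"twist": [-15.1,8.6,-43.7]},{"xyz": [-0.015,0.044,0],"twist": [-17.2,9.8,-49.9]},{"xyz": [-0.016,0.05,-0.005],"twist": [-19.4,11,-56.2]},{"xyz": [-0.017,0.054,-0.01],"twist": [-21.6,12.2,-62.4]},{"xyz": [-0.017,0.054,-0.015],"twist": [-23.7,13.5,-68.6]},{"xyz": [-0.017,0.054,-0.02],"twist": [-25.9,14.7,-74.9]}]'

```text
time: 8.77
tool_pos: [0.4809, -0.0092, 0.1547]
ee_rot: [-1.501, 0.057, -1.084]
wrist_force: [-0.2, -0.1, -0.5]
width: 0.0943
```

```bash
python3 - <<'E'
from tgt import *
go((.4836,-.0122,.10),-74.5,0)
E
```

```text
t 8.7667 q [-0.201  -0.0714  1.6498  0.0888  1.5454  0.8831] F [-0.2082 -0.1299 -0.4795] w 0.09425691037120086
pos [ 0.4809 -0.0092  0.1547] grasp [ 0.4805 -0.0101  0.1657] -> xyz [ 0.0027 -0.003  -0.0657] twist [ -4.5475   2.5213 -12.292 ]
```

Request:
step_arm --commands '[{"xyz": [0.001,-0.002,-0.01],"twist": [-2.3,1.3,-6.2]},{"xyz": [0.0027,-0.003,-0.03],"twist": [-4.5,2.5,-12.3]},{"xyz": [0.0027,-0.003,-0.05],"twist": [-4.5,2.5,-12.3]},{"xyz": [0.0027,-0.003,-0.0657],"twist": [-4.5,2.5,-12.3]},{"xyz": [0.0027,-0.003,-0.0657],"twist": [-4.5,2.5,-12.3]},{"xyz": [0.0027,-0.003,-0.0657],"twist": [-4.5,2.5,-12.3]}]'

```text
time: 9.27
tool_pos: [0.4832, -0.0122, 0.0885]
ee_rot: [-1.571, 0.003, -1.295]
wrist_force: [0.4, -0.3, 0.3]
width: 0.0943
```

```bash
python3 - <<'E'
from tgt import *
go((.4836,-.0122,.0385),-74.5,0)
E
```

```text
t 9.2667 q [-0.1444 -0.      1.7129  0.0024  1.4304  1.1504] F [ 0.4364 -0.3486  0.3392] w 0.0942839841676402
pos [ 0.4832 -0.0122  0.0885] grasp [ 0.4832 -0.0123  0.0995] -> xyz [ 0.0004  0.     -0.061 ] twist [-0.1473 -0.0767 -0.2976]
```

Request:
step_arm --commands '[{"xyz": [0,0,-0.02],"twist": [0,0,-0.3]},{"xyz": [0,0,-0.04],"twist": [0,0,-0.3]},{"xyz": [0,0,-0.055],"twist": [0,0,-0.3]},{"xyz": [0,0,-0.061],"twist": [0,0,-0.3]},{"xyz": [0,0,-0.061],"twist": [0,0,-0.3]},{"xyz": [0,0,-0.061],"twist": [0,0,-0.3]}]'

```text
time: 9.77
tool_pos: [0.4853, -0.0126, 0.0303]
ee_rot: [-1.566, 0.0, -1.301]
wrist_force: [0.0, 0.1, 0.3]
width: 0.094
```

Request:
step_arm --commands '[{"xyz": [0,0,0],"twist": [0,0,0]},{"xyz": [0,0,0],"twist": [0,0,0]},{"xyz": [0,0,0],"twist": [0,0,0]},{"xyz": [0,0,0],"twist": [0,0,0]},{"xyz": [0,0,0],"twist": [0,0,0]},{"xyz": [0,0,0],"twist": [0,0,0]},{"xyz": [0,0,0],"twist": [0,0,0]},{"xyz": [0,0,0],"twist": [0,0,0]}]' --fingers 255

```text
time: 10.43
tool_pos: [0.4848, -0.0123, 0.0296]
ee_rot: [-1.567, 0.001, -1.3]
wrist_force: [0.2, 0.2, 1.3]
width: 0.0597
```

```bash
python3 - <<'E'
from tgt import *
go((.4836,-.0122,.0385),-74.5,0)
E
```

```text
t 10.4333 q [-0.144   0.055   1.7822  0.0024  1.301   1.1555] F [0.235  0.1829 1.3423] w 0.05973120337996582
pos [ 0.4848 -0.0123  0.0296] grasp [ 0.4847 -0.0123  0.0406] -> xyz [-0.0012  0.0001 -0.0021] twist [-0.1043  0.2087 -0.0049]
```

Request:
step_arm --commands '[{"xyz": [0,0,0.01],"twist": [0,0,0]},{"xyz": [0,0,0.04],"twist": [0,0,0]},{"xyz": [0,0,0.08],"twist": [0,0,0]},{"xyz": [0.01,0.02,0.11],"twist": [0,0,6.5]},{"xyz": [0.02,0.045,0.13],"twist": [0,0,13]},{"xyz": [0.03,0.07,0.14],"twist": [0,0,19.5]},{"xyz": [0.042,0.095,0.14],"twist": [0,0,26]},{"xyz": [0.054,0.12,0.14],"twist": [0,0,32.5]},{"xyz": [0.066,0.145,0.14],"twist": [0,0,39]},{"xyz": [0.078,0.17,0.14],"twist": [0,0,45.5]},{"xyz": [0.088,0.195,0.14],"twist": [0,0,52]},{"xyz": [0.0965,0.211,0.14],"twist": [0,0,58]}]'

```text
time: 11.43
tool_pos: [0.5812, 0.2011, 0.1693]
ee_rot: [-1.567, 0.002, -0.281]
wrist_force: [0.3, 0.3, -1.4]
width: 0.0597
```

Request:
step_arm --commands '[{"xyz": [0,0,0],"twist": [0,0,0]},{"xyz": [0,0,0],"twist": [0,0,0]},{"xyz": [0,0,0],"twist": [0,0,0]}]'

```text
time: 11.68
tool_pos: [0.5807, 0.1979, 0.1692]
ee_rot: [-1.568, 0.001, -0.29]
wrist_force: [0.5, 0.3, -0.4]
width: 0.0599
```

```bash
python3 - <<'E'
from tgt import *
from meas import *
go((.5813,.1992,.14),-16.4,0)
snap('wrist','w4');snap('side','s4')
W,p=cloud('w4');P=W.reshape(-1,3);P=P[~np.isnan(P).any(1)]
Q=P[(np.hypot(P[:,0]-.5865,P[:,1]-.218)<.1)&(P[:,2]>.022)&(P[:,2]<.095)]
x,r=fitc(Q);print('cr',len(Q),x,np.degrees(x[2]),np.abs(r.fun).mean())
E
```

```text
t 11.6833 q [0.2345 0.24   1.2833 0.0028 1.6183 0.5246] F [ 0.4794  0.3313 -0.4489] w 0.05993839555737227
pos [0.5807 0.1979 0.1692] grasp [0.5807 0.1979 0.1802] -> xyz [ 0.0006  0.0013 -0.0402] twist [-0.1565 -0.04    0.2134]
cr 7224 [ 0.586   0.2183 -0.2931 -0.0002] -16.795831197517355 0.0005368668748206054
```

View pics/w4.png

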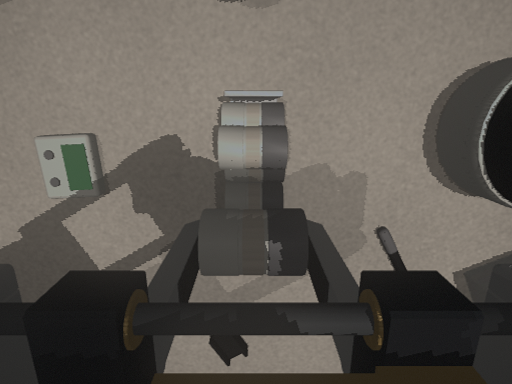

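Wrist view: the held jar is at (254,242), level between the fingers. The stack is behind it at (253,145) and looks undisturbed. Next I'll fit the held jar relative to the gap.

```bash
python3 - <<'E'
from lay import *
lay('w4',(.5807,.198,.173),-16.6,.05,.14)
from tgt import *
go((.5807,.1979,.14),-16.7,0)
E
```

```text
w4 jar [0.58   0.1974 0.1745] yaw,pitch [-16.572   -0.1385] 8906 0.0018791211371058587
t 11.7833 q [0.2337 0.2392 1.2837 0.0031 1.618  0.5241] F [0.2819 0.7302 0.3491] w 0.05956423576461702
pos [0.5807 0.1975 0.1695] grasp [0.5807 0.1975 0.1805] -> xyz [-0.      0.0004 -0.0405] twist [-0.1842 -0.0011 -0.0689]
```

Request:
step_arm --commands '[{"xyz": [0,0.0012,-0.02],"twist": [0,0,0]},{"xyz": [0,0.0012,-0.045],"twist": [0,0,0]},{"xyz": [0,0.0012,-0.07],"twist": [0,0,0]},{"xyz": [0,0.0012,-0.085],"twist": [0,0,0]},{"xyz": [0,0.0012,-0.097],"twist": [0,0,0]},{"xyz": [0,0.0012,-0.103],"twist": [0,0,0]},{"xyz": [0,0.0012,-0.103],"twist": [0,0,0]},{"xyz": [0,0.0012,-0.103],"twist": [0,0,0]}]'

```text
time: 12.45
tool_pos: [0.5815, 0.1996, 0.0672]
ee_rot: [-1.567, -0.0, -0.289]
wrist_force: [-0.1, -0.1, -1.3]
width: 0.0599
```

```bash
python3 - <<'E'
from tgt import *
from lay import *
go((.5807,.1996,.072),-16.7,0)
snap('wrist','w5')
lay('w5',(.5802,.1985,.070),-16.6,.05,.05)
E
```

```text
t 12.45 q [0.2365 0.2971 1.4193 0.0036 1.423  0.5247] F [-0.0981 -0.0563 -1.2779] w 0.05991190273569966
pos [0.5815 0.1996 0.0672] grasp [0.5815 0.1996 0.0782] -> xyz [-0.0008 -0.     -0.0062] twist [-0.2264  0.0782 -0.1599]
w5 jar [0.5843 0.2068 0.0745] yaw,pitch [-49.8237  -5.2595] 14018 0.007760540497820543
```

View pics/w5.png

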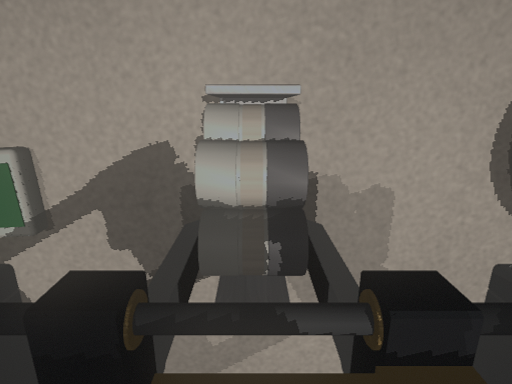

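Held jar at rows 205-275, columns 198-307. The neighbour spans columns 195-308, so the two line up to within about 1 px. Lowering gently.

Request:
step_arm --commands '[{"xyz": [-0.0007,0,-0.002],"twist": [0,0,0]},{"xyz": [-0.0007,0,-0.004],"twist": [0,0,0]},{"xyz": [-0.0007,0,-0.005],"twist": [0,0,0]},{"xyz": [-0.0007,0,-0.005],"twist": [0,0,0]}]'

```text
time: 12.83
tool_pos: [0.5804, 0.1999, 0.0614]
ee_rot: [-1.567, 0.001, -0.288]
wrist_force: [-0.6, -0.8, -1.6]
width: 0.0596
```

Request:
step_arm --commands '[{"xyz": [0,0,-0.0005],"twist": [0,0,0]},{"xyz": [0,0,-0.001],"twist": [0,0,0]},{"xyz": [0,0,-0.001],"twist": [0,0,0]}]'

```text
time: 13.08
tool_pos: [0.5806, 0.1999, 0.0608]
ee_rot: [-1.567, 0.0, -0.288]
wrist_force: [0.1, -0.2, 1.1]
width: 0.0599
```

Request:
step_arm --commands '[{"xyz": [0,0,-0.0005],"twist": [0,0,0]},{"xyz": [0,0,-0.001],"twist": [0,0,0]},{"xyz": [0,0,-0.001],"twist": [0,0,0]}]'

```text
time: 13.33
tool_pos: [0.5806, 0.1999, 0.0606]
ee_rot: [-1.567, 0.0, -0.288]
wrist_force: [-2.2, -1.7, 5.2]
width: 0.06
```

Request:
step_arm --commands '[{"xyz": [-0.0002,-0.0005,0.0003],"twist": [0,0,0]},{"xyz": [-0.0002,-0.0005,0.0003],"twist": [0,0,0]},{"xyz": [-0.0002,-0.0005,0.0003],"twist": [0,0,0]}]'

```text
time: 13.58
tool_pos: [0.5805, 0.1996, 0.0605]
ee_rot: [-1.566, -0.0, -0.288]
wrist_force: [-2.3, -0.5, 5.6]
width: 0.0596
```

Request:
step_arm --commands '[{"xyz": [0,0,0],"twist": [0,0,0]},{"xyz": [0,0,0],"twist": [0,0,0]},{"xyz": [0,0,0],"twist": [0,0,0]},{"xyz": [0,0,0],"twist": [0,0,0]},{"xyz": [0,0,0],"twist": [0,0,0]}]' --fingers 0

```text
time: 14.0
tool_pos: [0.58, 0.1993, 0.059]
ee_rot: [-1.568, 0.002, -0.288]
wrist_force: [0.3, 0.0, -0.3]
width: 0.0895
```

Request:
step_arm --commands '[{"xyz": [0,0,0.015],"twist": [0,0,0]},{"xyz": [0,0,0.04],"twist": [0,0,0]},{"xyz": [0,0,0.08],"twist": [0,0,0]},{"xyz": [0,-0.01,0.12],"twist": [0,0,0]},{"xyz": [0,-0.02,0.14],"twist": [0,0,0]},{"xyz": [0,-0.02,0.14],"twist": [0,0,0]},{"xyz": [0,-0.02,0.14],"twist": [0,0,0]}]'

```text
time: 14.58
tool_pos: [0.581, 0.1793, 0.2012]
ee_rot: [-1.565, -0.002, -0.289]
wrist_force: [0.3, -0.5, 0.1]
width: 0.0936
```

```bash
python3 - <<'E'
from tgt import *
from meas import *
from lay import *
o=robot.get_obs();print(o['time'],o['tool_pos'],o['wrist_force'],o['width'])
snap('wrist','w6')
J5=J4+[(-.0205,.066)]
meas('w6',J5,(),False)
lay('w6',(.5802,.1987,.066),-16.6,.034,.062)
lay('w6',(.592,.238,.066),-16.6,.034,.062)
E
```

```text
14.5833 [0.581  0.1793 0.2012] [ 0.263  -0.4857  0.1226] 0.09362253153447653
w6 7893 [ 0.5858  0.2183 -0.291  -0.0004] -16.675646227648507 0.0005384399055270639
w6 jar [0.5794 0.1996 0.0655] yaw,pitch [-16.4908  -0.0136] 2709 0.0019722332108214257
w6 jar [0.5905 0.2372 0.0657] yaw,pitch [-17.0619   0.0904] 3120 0.002043473423974701
```

View pics/w6.png

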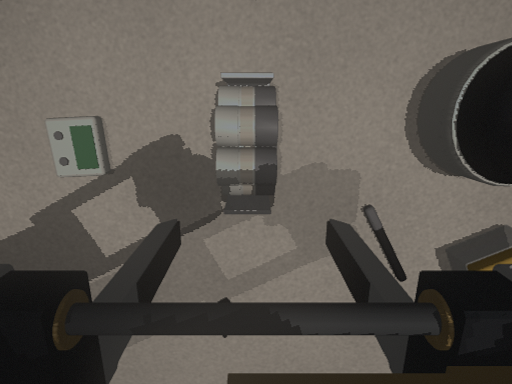

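```bash
python3 - <<'E'
from tgt import *
d=np.array([.1717,-.6197,-.766])
go(np.array([.6144,-.1911,.03])-.1*d,15.5,-40)
from fit import *
W,p=cloud('w6');P=W.reshape(-1,3);P=P[~np.isnan(P).any(1)]
c,s=np.cos(-.291),np.sin(-.291);dd=P-[.5858,.2183,0];L=np.stack([c*dd[:,0]+s*dd[:,1],-s*dd[:,0]+c*dd[:,1],dd[:,2]],1)
for y,z in J4+[(-.0205,.066)]:
    q=L[(np.abs(np.hypot(L[:,1]-y,L[:,2]-z)-.02)<.002)&(np.abs(L[:,0])<.04)&(L[:,2]>z+.005)];print(y,z,len(q),np.percentile(q[:,0],[1,99]),np.hypot(q[:,1]-y,q[:,2]-z).mean())
E
```

```text
t 14.6333 q [0.2044 0.2173 1.2523 0.0039 1.6719 0.493 ] F [-0.4491  0.5682 -1.2452] w 0.09393952361487308
pos [0.5799 0.1794 0.1988] grasp [0.5799 0.1793 0.2098] -> xyz [ 0.0192 -0.3153 -0.1006] twist [-40.7078   0.2647  30.7102]
-0.041 0.031 494 [-0.0286  0.0302] 0.01990694725743699
0 0.031 77 [-0.0268  0.0315] 0.019979322419693028
0.041 0.031 1113 [-0.0295  0.0292] 0.02014158957604169
0.0205 0.066 2412 [-0.0296  0.029 ] 0.01947096004954599
-0.0205 0.066 2190 [-0.0296  0.029 ] 0.01948675515052226
```

Gap jar has the same axial extents as its neighbour (-29.6 to +29.0 mm). On to the second jar.

Request:
step_arm --commands '[{"xyz": [0,-0.025,0.01],"twist": [-4.8,0,3.6]},{"xyz": [0,-0.055,0.02],"twist": [-9.6,0,7.2]},{"xyz": [0,-0.085,0.02],"twist": [-14.4,0.1,10.8]},{"xyz": [0.002,-0.12,0.02],"twist": [-19.2,0.1,14.5]},{"xyz": [0.005,-0.155,0.01],"twist": [-24,0.1,18.1]},{"xyz": [0.008,-0.19,0],"twist": [-28.8,0.2,21.7]},{"xyz": [0.011,-0.22,-0.015],"twist": [-33.6,0.2,25.3]},{"xyz": [0.014,-0.25,-0.03],"twist": [-38.4,0.2,29]},{"xyz": [0.017,-0.28,-0.05],"twist": [-40.7,0.3,30.7]},{"xyz": [0.019,-0.305,-0.07],"twist": [-40.7,0.3,30.7]},{"xyz": [0.019,-0.315,-0.1],"twist": [-40.7,0.3,30.7]},{"xyz": [0.019,-0.315,-0.1],"twist": [-40.7,0.3,30.7]}]'

```text
time: 15.63
tool_pos: [0.5925, -0.1369, 0.0889]
ee_rot: [-2.262, 0.017, 0.268]
wrist_force: [-1.1, 0.8, -1.0]
width: 0.0939
```

Request:
step_arm --commands '[{"xyz": [0,0,0],"twist": [0,0,0]},{"xyz": [0,0,0],"twist": [0,0,0]}]'

```text
time: 15.8
tool_pos: [0.5992, -0.135, 0.0993]
ee_rot: [-2.269, 0.001, 0.272]
wrist_force: [1.0, 0.2, 0.8]
width: 0.0937
```

```bash
python3 - <<'E'
from tgt import *
go(np.array([.6144,-.1911,.03]),15.5,-40)
E
```

```text
t 15.8 q [ 0.038   0.1981  1.6439 -0.73    1.2154  0.0003] F [0.9525 0.1628 0.8407] w 0.09372589194355638
pos [ 0.5992 -0.135   0.0993] grasp [ 0.5973 -0.1282  0.1078] -> xyz [ 0.0171 -0.063  -0.0778] twist [-0.0044 -0.0703 -0.0814]
```

Request:
step_arm --commands '[{"xyz": [0.004,-0.016,-0.02],"twist": [0,0,0]},{"xyz": [0.009,-0.032,-0.039],"twist": [0,0,0]},{"xyz": [0.013,-0.048,-0.059],"twist": [0,0,0]},{"xyz": [0.017,-0.0625,-0.078],"twist": [0,0,0]},{"xyz": [0.017,-0.0625,-0.078],"twist": [0,0,0]},{"xyz": [0.017,-0.0625,-0.078],"twist": [0,0,0]},{"xyz": [0.017,-0.0625,-0.078],"twist": [0,0,0]}]'

```text
time: 16.38
tool_pos: [0.6179, -0.1972, 0.024]
ee_rot: [-2.27, -0.003, 0.272]
wrist_force: [0.3, -0.0, 1.0]
width: 0.0943
```

```bash
python3 - <<'E'
from tgt import *
go(np.array([.6144,-.1911,.03]),15.5,-40)
E
```

```text
t 16.3833 q [-0.0747  0.313   1.6726 -0.7797  1.0346  0.0268] F [ 0.3003 -0.0223  0.9975] w 0.0942528095704453
pos [ 0.6179 -0.1972  0.024 ] grasp [ 0.616  -0.1904  0.0324] -> xyz [-0.0016 -0.0007 -0.0024] twist [ 0.0099  0.1987 -0.0965]
```

Request:
step_arm --commands '[{"xyz": [-0.001,-0.0005,-0.0015],"twist": [0,0,0]},{"xyz": [-0.001,-0.0005,-0.0015],"twist": [0,0,0]},{"xyz": [-0.001,-0.0005,-0.0015],"twist": [0,0,0]},{"xyz": [-0.001,-0.0005,-0.0015],"twist": [0,0,0]},{"xyz": [-0.001,-0.0005,-0.0015],"twist": [0,0,0]},{"xyz": [-0.001,-0.0005,-0.0015],"twist": [0,0,0]},{"xyz": [-0.001,-0.0005,-0.0015],"twist": [0,0,0]},{"xyz": [-0.001,-0.0005,-0.0015],"twist": [0,0,0]},{"xyz": [-0.001,-0.0005,-0.0015],"twist": [0,0,0]},{"xyz": [-0.001,-0.0005,-0.0015],"twist": [0,0,0]},{"xyz": [-0.001,-0.0005,-0.0015],"twist": [0,0,0]}]' --fingers 255

```text
time: 17.3
tool_pos: [0.6153, -0.1986, 0.0201]
ee_rot: [-2.269, -0.0, 0.271]
wrist_force: [0.4, 0.5, 0.2]
width: 0.0394
```

```bash
python3 - <<'E'
from tgt import *
go((.4832,-.0115,.075),15.5,50)
E
```

```text
t 17.3 q [-0.0776  0.315   1.6785 -0.7815  1.0302  0.0292] F [0.4071 0.4539 0.1576] w 0.03939936026042571
pos [ 0.6153 -0.1986  0.0201] grasp [ 0.6134 -0.1918  0.0285] -> xyz [-0.1344  0.1953  0.0478] twist [86.7061 24.077  -0.0154]
```

Request:
step_arm --commands '[{"xyz": [0,0,0.02],"twist": [0,0,0]},{"xyz": [0,0,0.05],"twist": [0,0,0]},{"xyz": [-0.008,0.01,0.08],"twist": [0,0,0]},{"xyz": [-0.022,0.03,0.11],"twist": [6.5,1.8,0]},{"xyz": [-0.036,0.05,0.13],"twist": [13,3.6,0]},{"xyz": [-0.05,0.07,0.14],"twist": [19.5,5.4,0]},{"xyz": [-0.064,0.09,0.14],"twist": [26,7.2,0]},{"xyz": [-0.078,0.11,0.14],"twist": [32.5,9,0]},{"xyz": [-0.092,0.13,0.14],"twist": [39,10.8,0]},{"xyz": [-0.106,0.15,0.14],"twist": [45.5,12.6,0]},{"xyz": [-0.12,0.165,0.14],"twist": [52,14.4,0]},{"xyz": [-0.13,0.18,0.14],"twist": [58.5,16.3,0]}]'

```text
time: 18.3
tool_pos: [0.4846, -0.0181, 0.1614]
ee_rot: [-1.205, -0.001, 0.272]
wrist_force: [0.0, -0.5, -1.8]
width: 0.0393
```

Request:
step_arm --commands '[{"xyz": [-0.002,0.005,-0.01],"twist": [6,1.7,0]},{"xyz": [-0.004,0.01,-0.02],"twist": [12,3.4,0]},{"xyz": [-0.004,0.013,-0.04],"twist": [18,5,0]},{"xyz": [-0.004,0.015,-0.06],"twist": [24,6.7,0]},{"xyz": [-0.004,0.015,-0.08],"twist": [28,7.8,0]},{"xyz": [-0.004,0.015,-0.09],"twist": [28.2,7.8,0]},{"xyz": [-0.004,0.015,-0.09],"twist": [28.2,7.8,0]},{"xyz": [-0.004,0.015,-0.09],"twist": [28.2,7.8,0]}]'

```text
time: 18.97
tool_pos: [0.4812, -0.0034, 0.0705]
ee_rot: [-0.699, 0.0, 0.272]
wrist_force: [-0.7, 0.0, -1.1]
width: 0.0392
```

```bash
python3 - <<'E'
from tgt import *
go((.4834,-.0115,.0365),15.5,50)
E
```

```text
t 18.9667 q [-0.5278  0.4031  1.538   0.5891  1.8537 -0.8277] F [-0.6838  0.0157 -1.0986] w 0.03916109845160515
pos [ 0.4812 -0.0034  0.0705] grasp [ 0.4835 -0.0115  0.0775] -> xyz [-0.     0.    -0.041] twist [ 0.0364  0.001  -0.0845]
```

Request:
step_arm --commands '[{"xyz": [0,0,-0.012],"twist": [0,0,0]},{"xyz": [0,0,-0.024],"twist": [0,0,0]},{"xyz": [0,0,-0.034],"twist": [0,0,0]},{"xyz": [0,0,-0.039],"twist": [0,0,0]},{"xyz": [0,0,-0.041],"twist": [0,0,0]},{"xyz": [0,0,-0.042],"twist": [0,0,0]},{"xyz": [0,0,-0.042],"twist": [0,0,0]}]'

```text
time: 19.55
tool_pos: [0.4813, -0.0035, 0.0282]
ee_rot: [-0.698, -0.0, 0.272]
wrist_force: [-0.2, 0.1, -0.9]
width: 0.0392
```

Request:
step_arm --commands '[{"xyz": [0,0,-0.0005],"twist": [0,0,0]},{"xyz": [0,0,-0.001],"twist": [0,0,0]},{"xyz": [0,0,-0.0015],"twist": [0,0,0]},{"xyz": [0,0,-0.0015],"twist": [0,0,0]}]'

```text
time: 19.88
tool_pos: [0.4817, -0.0037, 0.0274]
ee_rot: [-0.698, -0.001, 0.271]
wrist_force: [0.3, 0.2, 2.4]
width: 0.0389
```

Contact. I'll release the jar and back away.

Request:
step_arm --commands '[{"xyz": [0,0,-0.0005],"twist": [0,0,0]},{"xyz": [0,0,-0.0005],"twist": [0,0,0]},{"xyz": [0,0,-0.0005],"twist": [0,0,0]},{"xyz": [0,0,-0.0005],"twist": [0,0,0]},{"xyz": [0,0,0.001],"twist": [0,0,0]},{"xyz": [0.004,-0.015,0.013],"twist": [0,0,0]},{"xyz": [0.008,-0.03,0.026],"twist": [0,0,0]},{"xyz": [0.013,-0.05,0.045],"twist": [0,0,0]},{"xyz": [0.018,-0.07,0.065],"twist": [0,0,0]},{"xyz": [0.018,-0.07,0.095],"twist": [-5.8,-1.6,0]},{"xyz": [0.018,-0.07,0.13],"twist": [-11.6,-3.2,0]},{"xyz": [0.018,-0.06,0.15],"twist": [-17.4,-4.8,0]}]' --fingers 0

```text
time: 20.88
tool_pos: [0.5007, -0.0662, 0.1789]
ee_rot: [-1.019, -0.001, 0.267]
wrist_force: [1.1, 0.3, 0.4]
width: 0.0935
```

```bash
python3 - <<'E'
from tgt import *
from lay import *
go((.4836,-.0122,.16),-74.5,0)
snap('wrist','w7');lay('w7')
E
```

```text
t 20.8833 q [-0.507   0.2236  1.3855  0.4095  1.9102 -0.7115] F [1.0629 0.2668 0.3662] w 0.09352942356855097
pos [ 0.5007 -0.0662  0.1789] grasp [ 0.5022 -0.0718  0.1883] -> xyz [-0.0171  0.054  -0.0299] twist [-30.4075  17.3627 -87.3562]
w7 jar [ 0.484  -0.0134  0.0349] yaw,pitch [-74.3086  -0.1312] 1991 0.000470696592248181
```

Seated in the same way as the first. Now the regrasp by the ends.

Request:
step_arm --commands '[{"xyz": [-0.002,0.005,0],"twist": [-2.15,1.22,-6.24]},{"xyz": [-0.004,0.01,0],"twist": [-4.3,2.44,-12.5]},{"xyz": [-0.006,0.015,0],"twist": [-6.45,3.66,-18.7]},{"xyz": [-0.008,0.02,0],"twist": [-8.6,4.9,-25]},{"xyz": [-0.01,0.025,0],"twist": [-10.8,6.1,-31.2]},{"xyz": [-0.012,0.03,0],"twist": [-12.9,7.3,-37.4]},{"xyz": [-0.014,0.037,0],"twist": [-15.1,8.6,-43.7]},{"xyz": [-0.015,0.044,0],"twist": [-17.2,9.8,-49.9]},{"xyz": [-0.016,0.05,-0.005],"twist": [-19.4,11,-56.2]},{"xyz": [-0.017,0.053,-0.01],"twist": [-21.6,12.2,-62.4]},{"xyz": [-0.017,0.053,-0.015],"twist": [-23.7,13.5,-68.6]},{"xyz": [-0.017,0.053,-0.02],"twist": [-25.9,14.7,-74.9]}]'

```text
time: 21.93
tool_pos: [0.4815, -0.0102, 0.1565]
ee_rot: [-1.494, 0.055, -1.082]
wrist_force: [-0.6, 0.8, 0.2]
width: 0.0938
```

```bash
python3 - <<'E'
from tgt import *
go((.4840,-.0130,.09),-74.4,0)
E
```

```text
t 21.9333 q [-0.2048 -0.0755  1.6504  0.0915  1.5432  0.8783] F [-0.5823  0.831   0.1947] w 0.09380535515882853
pos [ 0.4815 -0.0102  0.1565] grasp [ 0.4811 -0.0111  0.1674] -> xyz [ 0.0025 -0.0028 -0.0775] twist [ -4.585   2.9   -12.254]
```

Request:
step_arm --commands '[{"xyz": [0.001,-0.002,-0.01],"twist": [-2.3,1.4,-6.2]},{"xyz": [0.0025,-0.003,-0.03],"twist": [-4.6,2.9,-12.3]},{"xyz": [0.0025,-0.003,-0.05],"twist": [-4.6,2.9,-12.3]},{"xyz": [0.0025,-0.003,-0.07],"twist": [-4.6,2.9,-12.3]},{"xyz": [0.0025,-0.003,-0.0775],"twist": [-4.6,2.9,-12.3]},{"xyz": [0.0025,-0.003,-0.0775],"twist": [-4.6,2.9,-12.3]},{"xyz": [0.0025,-0.003,-0.0775],"twist": [-4.6,2.9,-12.3]}]'

```text
time: 22.52
tool_pos: [0.4845, -0.0136, 0.0792]
ee_rot: [-1.57, 0.001, -1.295]
wrist_force: [-0.0, -0.0, 0.6]
width: 0.0938
```

```bash
python3 - <<'E'
from tgt import *
go((.4840,-.0130,.0385),-74.4,0)
E
```

```text
t 22.5167 q [-0.1462  0.0095  1.7228  0.0015  1.4094  1.1481] F [-0.0006 -0.015   0.5794] w 0.09383391776386825
pos [ 0.4845 -0.0136  0.0792] grasp [ 0.4845 -0.0136  0.0902] -> xyz [-0.0005  0.0006 -0.0517] twist [-0.0845  0.0063 -0.229 ]
```

Request:
step_arm --commands '[{"xyz": [-0.001,0.0005,-0.02],"twist": [0,0,0]},{"xyz": [-0.001,0.0005,-0.038],"twist": [0,0,0]},{"xyz": [-0.001,0.0005,-0.048],"twist": [0,0,0]},{"xyz": [-0.001,0.0005,-0.0515],"twist": [0,0,0]},{"xyz": [-0.001,0.0005,-0.0515],"twist": [0,0,0]},{"xyz": [-0.001,0.0005,-0.0515],"twist": [0,0,0]}]'

```text
time: 23.02
tool_pos: [0.4845, -0.0133, 0.0287]
ee_rot: [-1.568, 0.0, -1.295]
wrist_force: [-0.4, 0.4, -0.6]
width: 0.0942
```

Request:
step_arm --commands '[{"xyz": [0,0,0],"twist": [0,0,0]},{"xyz": [0,0,0],"twist": [0,0,0]},{"xyz": [0,0,0],"twist": [0,0,0]},{"xyz": [0,0,0],"twist": [0,0,0]},{"xyz": [0,0,0],"twist": [0,0,0]},{"xyz": [0,0,0],"twist": [0,0,0]},{"xyz": [0,0,0],"twist": [0,0,0]},{"xyz": [0,0,0],"twist": [0,0,0]}]' --fingers 255

```text
time: 23.68
tool_pos: [0.4838, -0.0131, 0.0278]
ee_rot: [-1.569, 0.001, -1.294]
wrist_force: [-0.5, 0.4, 1.0]
width: 0.0598
```

```bash
python3 - <<'E'
from tgt import *
go((.5858,.2183,.20),-16.7,0)
E
```

```text
t 23.6833 q [-0.1453  0.0569  1.7841  0.0014  1.2997  1.1487] F [-0.5121  0.3715  1.0058] w 0.059818681911739925
pos [ 0.4838 -0.0131  0.0278] grasp [ 0.4838 -0.0131  0.0388] -> xyz [0.102  0.2314 0.1612] twist [-0.0951  0.0245 57.4641]
```

Request:
step_arm --commands '[{"xyz": [0,0,0.01],"twist": [0,0,0]},{"xyz": [0,0,0.04],"twist": [0,0,0]},{"xyz": [0,0,0.08],"twist": [0,0,0]},{"xyz": [0.01,0.022,0.115],"twist": [0,0,6.5]},{"xyz": [0.021,0.047,0.14],"twist": [0,0,13]},{"xyz": [0.032,0.073,0.16],"twist": [0,0,19.5]},{"xyz": [0.044,0.1,0.16],"twist": [0,0,26]},{"xyz": [0.056,0.127,0.16],"twist": [0,0,32.5]},{"xyz": [0.068,0.154,0.16],"twist": [0,0,39]},{"xyz": [0.08,0.182,0.16],"twist": [0,0,45.5]},{"xyz": [0.092,0.21,0.16],"twist": [0,0,52]},{"xyz": [0.102,0.231,0.16],"twist": [0,0,57.5]}]'

```text
time: 24.68
tool_pos: [0.5858, 0.2202, 0.1876]
ee_rot: [-1.569, 0.002, -0.284]
wrist_force: [0.5, -0.0, -0.6]
width: 0.0598
```

Request:
step_arm --commands '[{"xyz": [0,0,0],"twist": [0,0,0]},{"xyz": [0,0,0],"twist": [0,0,0]},{"xyz": [0,0,0],"twist": [0,0,0]}]'

```text
time: 24.93
tool_pos: [0.5853, 0.2173, 0.1876]
ee_rot: [-1.571, 0.001, -0.292]
wrist_force: [0.2, 0.6, -0.7]
width: 0.06
```

```bash
python3 - <<'E'
from tgt import *
from lay import *
go((.5858,.2183,.115),-16.7,0)
snap('wrist','w8')
lay('w8',(.5858,.2183,.195),-16.7,.05,.16)
W,p=cloud('w8');P=W.reshape(-1,3);P=P[~np.isnan(P).any(1)]
Q=P[(np.hypot(P[:,0]-.5865,P[:,1]-.218)<.1)&(P[:,2]>.022)&(P[:,2]<.1)]
x,r=fitc(Q,J4+[(-.0205,.066)]);print('cr',len(Q),x,np.degrees(x[2]),np.abs(r.fun).mean())
go((.5858,.2183,.115),-16.7,0)
E
```

```text
t 24.9333 q [0.2643 0.26   1.2226 0.0007 1.6602 0.5564] F [ 0.1892  0.5727 -0.6548] w 0.060037273219708635
pos [0.5853 0.2173 0.1876] grasp [0.5853 0.2173 0.1986] -> xyz [ 0.0005  0.001  -0.0836] twist [-0.0205 -0.0829  0.0363]
w8 jar [0.585  0.2178 0.1946] yaw,pitch [-16.8217  -0.0983] 9248 0.0021535343843643484
cr 5726 [ 0.5856  0.2183 -0.2916 -0.0004] -16.706264647495196 0.0005484996571745647
t 24.9833 q [0.2636 0.2594 1.223  0.0008 1.66   0.5563] F [ 1.0568  0.6598 -1.4385] w 0.05992940560955523
pos [0.5853 0.2169 0.1877] grasp [0.5853 0.2169 0.1987] -> xyz [ 0.0005  0.0014 -0.0837] twist [-0.0329 -0.0584  0.0652]
```

View pics/w8.png

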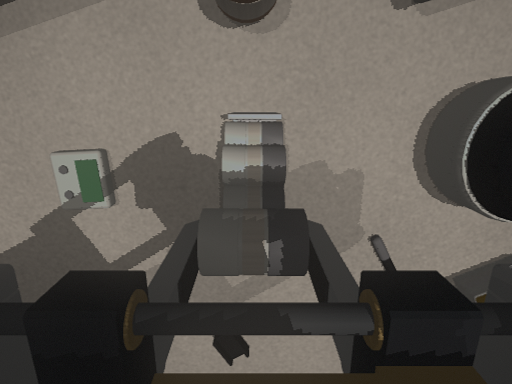

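Held jar at (253,242), stack at (253,150) and still intact. Going down to 5 mm above the peak seat.

Request:
step_arm --commands '[{"xyz": [0.0003,0.001,-0.02],"twist": [0,0,0]},{"xyz": [0.0003,0.001,-0.045],"twist": [0,0,0]},{"xyz": [0.0003,0.001,-0.065],"twist": [0,0,0]},{"xyz": [0.0003,0.001,-0.08],"twist": [0,0,0]},{"xyz": [0.0003,0.001,-0.0885],"twist": [0,0,0]},{"xyz": [0.0003,0.001,-0.0885],"twist": [0,0,0]},{"xyz": [0.0003,0.001,-0.0885],"twist": [0,0,0]}]'

```text
time: 25.57
tool_pos: [0.586, 0.2181, 0.0995]
ee_rot: [-1.57, 0.001, -0.292]
wrist_force: [0.0, 0.4, -0.6]
width: 0.0597
```

```bash
python3 - <<'E'
from tgt import *
go((.5857,.2183,.1043),-16.7,0)
E
```

```text
t 25.5667 q [0.2649 0.2991 1.35   0.0013 1.4927 0.557 ] F [ 0.0059  0.4479 -0.612 ] w 0.05969198888712471
pos [0.586  0.2181 0.0995] grasp [0.586  0.2181 0.1105] -> xyz [-0.0003  0.0002 -0.0062] twist [-0.0675 -0.0308  0.0391]
```

Request:
step_arm --commands '[{"xyz": [-0.0002,0,-0.002],"twist": [0,0,0]},{"xyz": [-0.0002,0,-0.004],"twist": [0,0,0]},{"xyz": [-0.0002,0,-0.005],"twist": [0,0,0]},{"xyz": [-0.0002,0,-0.0055],"twist": [0,0,0]},{"xyz": [-0.0002,0,-0.0055],"twist": [0,0,0]}]'

```text
time: 25.98
tool_pos: [0.5859, 0.219, 0.0939]
ee_rot: [-1.57, 0.001, -0.291]
wrist_force: [-0.4, -0.4, -0.7]
width: 0.0604
```

Request:
step_arm --commands '[{"xyz": [0,0,-0.0005],"twist": [0,0,0]},{"xyz": [0,0,-0.001],"twist": [0,0,0]},{"xyz": [0,0,-0.001],"twist": [0,0,0]}]'

```text
time: 26.23
tool_pos: [0.586, 0.2189, 0.0935]
ee_rot: [-1.569, 0.0, -0.291]
wrist_force: [-1.1, -0.6, 1.9]
width: 0.0596
```

Request:
step_arm --commands '[{"xyz": [-0.0001,-0.0004,-0.0003],"twist": [0,0,0]},{"xyz": [-0.0001,-0.0004,-0.0006],"twist": [0,0,0]},{"xyz": [-0.0001,-0.0004,-0.0006],"twist": [0,0,0]}]'

```text
time: 26.48
tool_pos: [0.586, 0.2188, 0.0933]
ee_rot: [-1.569, -0.0, -0.291]
wrist_force: [-1.1, -0.4, 5.8]
width: 0.0596
```

Supported (5.8 N upward, little sideways). Releasing.

Request:
step_arm --commands '[{"xyz": [0,0,0],"twist": [0,0,0]},{"xyz": [0,0,0],"twist": [0,0,0]},{"xyz": [0,0,0],"twist": [0,0,0]},{"xyz": [0,0,0],"twist": [0,0,0]},{"xyz": [0,0,0],"twist": [0,0,0]},{"xyz": [0,0,0],"twist": [0,0,0]}]' --fingers 0

```text
time: 26.98
tool_pos: [0.5856, 0.2184, 0.0916]
ee_rot: [-1.57, 0.001, -0.291]
wrist_force: [-0.5, -0.3, 0.4]
width: 0.0932
```

Request:
step_arm --commands '[{"xyz": [0,0,0.015],"twist": [0,0,0]},{"xyz": [0,0,0.04],"twist": [0,0,0]},{"xyz": [0,0,0.08],"twist": [0,0,0]},{"xyz": [0,-0.01,0.11],"twist": [0,0,0]},{"xyz": [-0.01,-0.05,0.13],"twist": [0,0,0]},{"xyz": [-0.02,-0.08,0.13],"twist": [0,0,0]},{"xyz": [-0.02,-0.08,0.13],"twist": [0,0,0]},{"xyz": [-0.02,-0.08,0.13],"twist": [0,0,0]}]'

```text
time: 27.65
tool_pos: [0.5657, 0.1373, 0.2229]
ee_rot: [-1.569, -0.0, -0.294]
wrist_force: [-0.1, 0.3, 0.1]
width: 0.0939
```

```bash
python3 - <<'E'
from fit import *
o=robot.get_obs();print(o['time'],o['tool_pos'],o['wrist_force'],o['width'])
snap('wrist','w9');snap('side','s9');snap('top','t9')
J6=J4+[(-.0205,.066),(0,.100)]
W,p=cloud('w9');P=W.reshape(-1,3);P=P[~np.isnan(P).any(1)]
Q=P[(np.hypot(P[:,0]-.5865,P[:,1]-.218)<.1)&(P[:,2]>.022)&(P[:,2]<.13)]
x,r=fitc(Q,J6);print('cr',len(Q),x,np.degrees(x[2]),np.abs(r.fun).mean())
c,s=np.cos(x[2]),np.sin(x[2]);dd=P-[x[0],x[1],0];L=np.stack([c*dd[:,0]+s*dd[:,1],-s*dd[:,0]+c*dd[:,1],dd[:,2]],1)
for y,z in J6:
    q=L[(np.abs(np.hypot(L[:,1]-y,L[:,2]-z)-.02)<.002)&(np.abs(L[:,0])<.04)&(L[:,2]>z+.005)]
    if len(q)>20:print(y,z,len(q),np.percentile(q[:,0],[1,99]),np.hypot(q[:,1]-y,q[:,2]-z).mean())
a=cv2.imread('pics/w9.png')[:,100:500];b=cv2.imread('pics/t9.png')
cv2.imwrite('pics/c9.png',np.hstack([a,b])[:, :800])
E
```

```text
27.65 [0.5657 0.1373 0.2229] [-0.1155  0.3441  0.1067] 0.09388144106919609
cr 8066 [ 0.5856  0.2185 -0.2915 -0.0002] -16.703596740391355 0.0005365056262586998
-0.041 0.031 729 [-0.0285  0.0305] 0.020058009005730983
0.041 0.031 847 [-0.0295  0.0287] 0.020079396557274903
0.0205 0.066 1097 [-0.0294  0.0294] 0.01945542853384197
-0.0205 0.066 1003 [-0.0295  0.029 ] 0.019486085760598838
0 0.1 2862 [-0.0298  0.0288] 0.01974993387858317
```

View pics/c9.png

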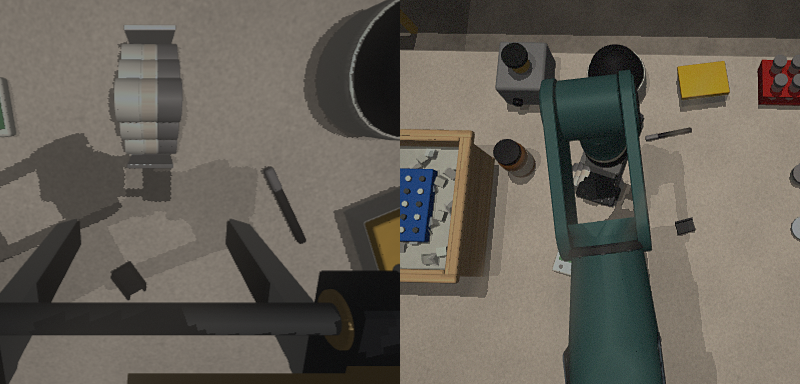

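```bash
python3 - <<'E'
from fit import *
# base_r axial extents before/after
for t in('w1','w6','w9'):
    W,p=cloud(t);P=W.reshape(-1,3);P=P[~np.isnan(P).any(1)]
    c,s=np.cos(-.2915),np.sin(-.2915);dd=P-[.5857,.2183,0];L=np.stack([c*dd[:,0]+s*dd[:,1],-s*dd[:,0]+c*dd[:,1],dd[:,2]],1)
    q=L[(np.abs(np.hypot(L[:,1]+.041,L[:,2]-.031)-.02)<.002)&(np.abs(L[:,0])<.04)&(L[:,2]>.036)];print(t,np.percentile(q[:,0],[1,99]))
robot.close_job()
E
```

```text
w1 [-0.0287  0.0302]
w6 [-0.0285  0.0303]
w9 [-0.0286  0.0303]
the job is handed in; nothing more can be done
```

The pyramid is finished and handed in at about 28 s. I laid each standing jar in the V rest, took it again by its flat ends, and set it down with about 6 N of contact. The first went in the gap and the second on top as the peak, with caps facing the same way as the others.

**Placement:** The last wrist-camera fit of the whole stack left an average error of 0.5 mm. The two new jars line up with their second-layer neighbour to about 0.6 mm along the axis.

**Stacked jars:** The bottom jar on the -y side reads about 1 mm off along its axis, but it read the same before I touched anything, so I take it as not moved. The bottom middle jar is hidden under the others, so I could not check its ends at the end.

**Bystanders:** I did not re-measure these. The arm never went close to them, and the last pictures show nothing disturbed. The timer is mostly hidden by the arm, and the short jar and dish sit at the edge of the crop I looked at.

**Forces:** The largest force I read at the wrist was about 6.5 N.

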